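# Open the extraction damper fully and start the fan

### The arm

A 6-joint arm with a two-finger parallel gripper is mounted at the origin on the work surface. World frame = base frame: x ahead of the robot, y to its left, z up, the work surface at z = 0. Lengths are in mm, angles in degrees, forces in N, time in s.
With the tool pointing down it reaches from about 400 to 825 mm from the base axis. Payload 7 kg.
Tool frame: the origin (TCP) lies between the finger pads; the fingertips stand 11 mm ahead of it and the grasp point (between the pads) lies 8 mm behind it; z points along the fingers, y is the line along which they close (so a half turn about z gives the same grasp; the last joint's range is limited). The gripper opens to 85 mm and grips with 20 to 120 N. Pads are 22 mm wide; open, the fingers measure 114 mm over their backs; the gripper's body (76 mm by 85 mm) begins 54 mm behind the grasp point. The pads swing forward as they close: fully open they stand 13 mm farther back than shut.
Start: joints at [81.48, 20.546, 0.682, 0, -70.136, -16.507], TCP at [285.559, 611.598, 242.302] pointing down, gripper open.
Joint ranges: [-176.03, 176.03], [-82.01, 121.73], [-58.28, 71.71], [-173.87, 95.51], [-174.79, -0.11], [-173.66, 173.66]. Speed limits (degrees/s): [136.94, 136.94, 172.46, 180, 180, 180].

### API

Orientations are given as [roll, pitch, yaw] about the fixed x, y, z axes, in that order (R = Rz(yaw) Ry(pitch) Rx(roll)).
In Python, from plant import r gives the robot as it stands. The module is installed in compiled form; this text tells all that it offers.
- The arm moves only by the tool servo_tool, never from a script. Its argument "targets" is a list of rows, each an object with "hand": the opening, from -1 (shut) to 1 (fully open); "slide": the shift along the tool's x, y, z normalised to -1 to 1, where 1 is 0.4 m, a list of three; "dr": the turn, a rotation vector about the tool's x, y, z normalised to -1 to 1, where 1 is 180 degrees, a list of three. A call has 1 to 20 rows; each row is the pose to reach, as a shift and turn from the pose commanded when the call began, along the tool's axes at that moment, turning the shorter way round; what a row does not reach only later rows make up. A row lasts 1/10 s, in which the tool goes at most 50 mm and 8.59 degrees, less where a joint would pass 70% of its speed; a pose out of reach is approached as far as the arm can. A call with a number of a shift or a turn outside -1 to 1 is refused whole. A call with a gripper value outside its range is refused whole. The fingers move at their own pace and stop on an object; "squeeze" is the grip in N (left out, the last holds). Time passes only in rows, so rows that repeat a pose let the fingers close. It gives the time, the measured TCP pose, the force, the opening and the grip force at its end, in the units of the state.
- r.observe(): the state, without advancing time (a new reading comes with each control period).
- r.snapshot(name): name is "scene" or "top" or "wrist"; returns a dict with "image" (384x512x3 uint8, blue, green, red), "z_map" (384x512 float32, mm along the optical axis (not along the pixel's ray), 0 where there is no reading), "intrinsics" (3x3 intrinsics, pixels), "rvec" (rotation vector, rad) and "tvec" (3), from world to camera coordinates, as OpenCV has them; the wrist camera has in their place "hand_eye" (4x4, takes a point from camera to tool coordinates, whose origin is the TCP and whose axes are the flange's). Camera axes: x right, y down, z forward; pixel columns grow to the right and rows downward; lengths in mm; the calibration is good to about 2 mm. A picture is of the moment at which its call begins: read the wrist's pose just before it.
- r.finish_job(): hands the job in; it is judged then, once.
Trained networks look in the newest picture that a camera, given by its name, has taken for a name from the list of things; names that differ only in an ending like _2 or _b are one class to them, and where a whole thing is asked for, a point or a joint stands for the part that bears it (a point fixed in the world has none). Each returns a list of dicts, best first, with "confidence" (0 to 1); they miss things now and then, are a little off and sometimes report something else, mostly with a low value. They report only what shows in the picture. A call takes as long as a camera call.
- r.recognise(camera, target): "bbox" ([left, top, right, bottom] as shares, 0 to 1, of the picture: columns of its width, rows of its height, round what is visible of it).
The state is a dict: "time": time; "joint_positions": joint angles; "qd": joint speeds; "effort": joint torques, N m; "ee_pos": TCP position; "eef_rot": TCP orientation; "wrist_force": force on the tool from outside, world axes, zero at the start; "moment": the same for the moment, N m; "opening": finger opening in mm; "finger_force": force on a finger pad.
Only numpy, scipy, OpenCV 4.12 (cv2) and the standard library are available. Lean on these libraries where they do the work, as an engineer would, in place of code of your own. Each camera call takes 0.05 s, during which the arm holds its last target. There are 200 camera calls.

### The job

The pot on the banding wheel is about to have its foot rubbed smooth, so get the dust extraction going. With a fingertip push the damper lever on top of the duct round from shut, past the half-open notch, until it rests against the far stop, fully open and in line with the duct; only then press the start button (the narrow flat-topped one, not the wide mushroom-headed stop) all the way down for a moment and let it come up again. Pick nothing up, and leave the stop button and everything standing on the bench as they are.

Things in the scene. Friction and masses are not known exactly. Their poses are not given: they have to be found in the camera images.
- damper_lever (a joint): angle of the damper lever, rad: 0 = shut (across the duct), 0.785 = half-open notch, 1.571 = fully open against the far stop (in line with the duct, away from the hood). Grows anticlockwise seen from above. Sprung notches: leaving shut, entering and leaving half open, and entering fully open each take about 9 N at the handle; past 1.46 it springs to the far stop.
- lever_handle (a point): middle of the lever's upright black handle: a vertical cylinder 22 mm across and 42 mm tall (21 mm above and below this point), standing on the far end of a flat steel bar 20 mm wide and 6 mm thick. It moves on a level circle of radius 125 mm about lever_pivot, with free air beside and above it. On the bar, 60 mm from the pivot, sits a small plunger head 11 mm across.
- lever_pivot (a point): point on the vertical axis of the lever's shaft, level with lever_handle
- extractor: galvanised dust extractor fixed to the bench: hood 264 mm wide, top 207 mm up, 100 mm duct with top 160 mm up, elbow down into the bench. Origin on the bench under the lever's shaft; y runs along the duct to the hood's mouth (274 mm away), the elbow ends at y = -295 mm. Shut, the lever points along -x; fully open, along -y. Quadrant plate under the lever: 169 mm up, radius 92 mm.
- start (a joint): start button travel, m: 0 up, 0.006 fully down; springs back up; fully down takes 5 N
- start_top (a point): centre of the start button's flat top, 28 mm across, in a steel collar 44 mm across, about 102 mm above the bench; it is pressed straight down
- stop (a joint): stop button travel, m: 0 up, 0.006 fully down
- stop_top (a point): centre of the stop button's mushroom head, 40 mm across, about 108 mm above the bench, 72 mm from the start button along the box; not to be pressed
- station: grey start/stop box fixed on the bench, 82 x 156 mm and 80 mm high; origin at its underside centre, long side along its y axis, start button on its +y half, stop on its -y half
- pot: squat bisque-fired pot, 104 mm across and 108 mm tall, standing on the banding wheel; origin at its underside centre
- vase: stoneware vase 120 mm across, 172 mm tall; origin at its underside centre
- twine: ball of jute twine, 84 mm across, 70 mm tall; origin at its underside centre
- jar: amber jar with a metal lid, 62 mm across, 100 mm tall; origin at its underside centre
- sanding_block: cork sanding block 45 x 75 x 30 mm; origin at its underside centre
- scissors: scissors lying flat, about 175 mm long, 10 mm high; origin at their underside near the middle

How it is judged:
By the outcome, as a careful person would: the job done as asked, in the order asked, and still so for the second after the job is handed in, with the robot touching nothing.
It also fails if it takes over 51 s, if anything falls off the work surface, if the arm or the gripper's body presses on something with over 40 N, if the wrist force passes 120 N, or if a joint passes its speed limit or range.

## Working session

There is one attempt and no reset: what is moved stays moved. The work goes in short steps, Python scripts to look and compute and a tool call to move; the robot and the scene stay as the last step left them, time stands still between calls to the robot, and variables do not carry over. Pictures are saved under pics/ and viewed, at most 10 in all, crops included, and the job is handed in when it is done.

Besides the shell and the picture viewer there is one more tool, called after ">>>" as name(argument=value, ...), one argument or row to a line, values as JSON. servo_tool: Moves the arm, as the interface text tells. Scaled input: -1 to 1 covers 0.4 m each way for a shift and 180 degrees each way for a turn. Its arguments: {"type":"object","properties":{"targets":{"type":"array","items":{"type":"object","properties":{"hand":{"type":"number"},"slide":{"type":"array","items":{"type":"number","minimum":-1,"maximum":1}},"dr":{"type":"array","items":{"type":"number","minimum":-1,"maximum":1}}}}},"squeeze":{"type":"number"}},"required":["targets"]}

```bash
mkdir -p pics; cat > h.py <<'E'
import numpy as np, cv2
from plant import r
from scipy.spatial.transform import Rotation as R
def snap(c):
    o=r.observe(); s=r.snapshot(c)
    if c=='wrist':
        T=np.eye(4);T[:3,:3]=R.from_euler('xyz',o['eef_rot'],degrees=True).as_matrix();T[:3,3]=o['ee_pos']
        s['C']=T@np.array(s['hand_eye'])
    else:
        T=np.eye(4);T[:3,:3]=cv2.Rodrigues(np.array(s['rvec'],float))[0];T[:3,3]=np.array(s['tvec']).ravel()
        s['C']=np.linalg.inv(T)
    return s
def cloud(s):
    K=np.array(s['intrinsics']);z=s['z_map'];v,u=np.mgrid[:384,:512]
    p=np.stack([(u-K[0,2])/K[0,0]*z,(v-K[1,2])/K[1,1]*z,z],-1)
    w=p@s['C'][:3,:3].T+s['C'][:3,3]; w[z==0]=np.nan; return w
E
python3 - <<'E'
from h import *
o=r.observe();print(o['ee_pos'],o['eef_rot'],o['time'])
im=[]
for c in ['scene','top']:
    s=snap(c);W=cloud(s);np.save(c+'.npy',W);cv2.imwrite(c+'_raw.png',s['image'])
    cv2.imwrite('pics/%s.png'%c,cv2.resize(s['image'],(768,576)))
    for n in ['lever_handle','start_top','stop_top','station','extractor','pot','vase','jar','twine']:
        for d in r.recognise(c,n)[:2]:
            b=np.array(d['bbox'])*[512,384,512,384];u,v=int((b[0]+b[2])/2),int((b[1]+b[3])/2)
            print(c,n,round(d['confidence'],2),b.round(),W[v,u].round())
E
```

```text
[285.37544539 611.2066499  241.36320457] [ 1.79906799e+02 -7.37953613e-03 -2.50337555e+01] 0.0
scene lever_handle 0.61 [258. 192. 282. 243.] [603.   5. 198.]
scene lever_handle 0.61 [389. 190. 427. 227.] [693. 382. 194.]
scene stop_top 0.73 [173. 191. 178. 203.] [ 390. -229.  102.]
scene stop_top 0.64 [146. 203. 159. 212.] [ 411. -301.  111.]
scene station 0.96 [136. 192. 195. 240.] [ 434. -272.   81.]
scene extractor 0.37 [223. 184. 248. 201.] [381. -35.  31.]
scene pot 0.92 [388. 188. 423. 226.] [685. 379. 190.]
scene vase 0.65 [ 78. 250. 121. 294.] [ 588. -466.  136.]
scene jar 0.91 [242. 190. 259. 226.] [482. -14.  78.]
scene twine 0.73 [306. 136. 330. 166.] [324. 287.  69.]
top lever_handle 0.79 [250. 127. 255. 175.] [596.  10. 194.]
top start_top 0.52 [319. 218. 329. 224.] [ 389. -230.  104.]
top station 0.67 [307. 206. 357. 236.] [ 392. -257.   81.]
top extractor 0.74 [166.  88. 334. 182.] [659.  17. 172.]
top pot 0.76 [115. 117. 147. 149.] [651. 394. 199.]
top vase 0.57 [376. 158. 413. 196.] [ 535. -454.  140.]
top jar 0.52 [250. 191. 267. 212.] [453. -13. 101.]
top twine 0.6 [152. 230. 180. 262.] [306. 291.  74.]
```

View pics/scene.png

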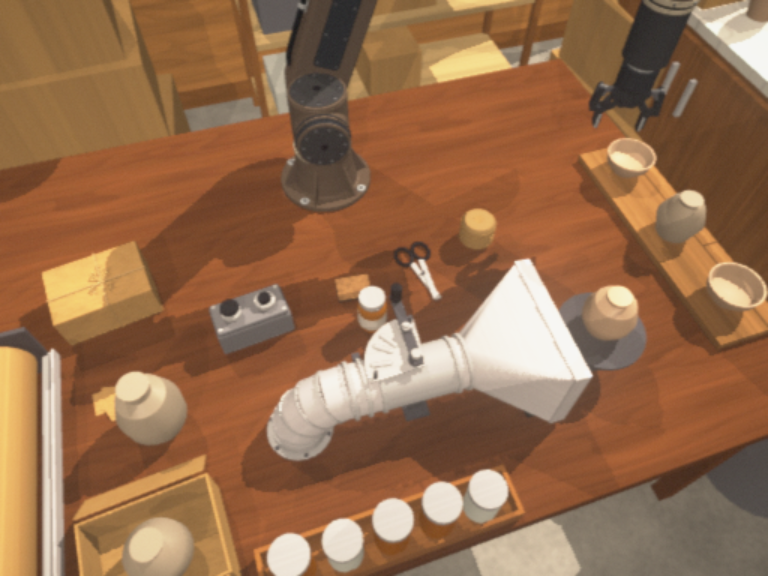

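View pics/top.png

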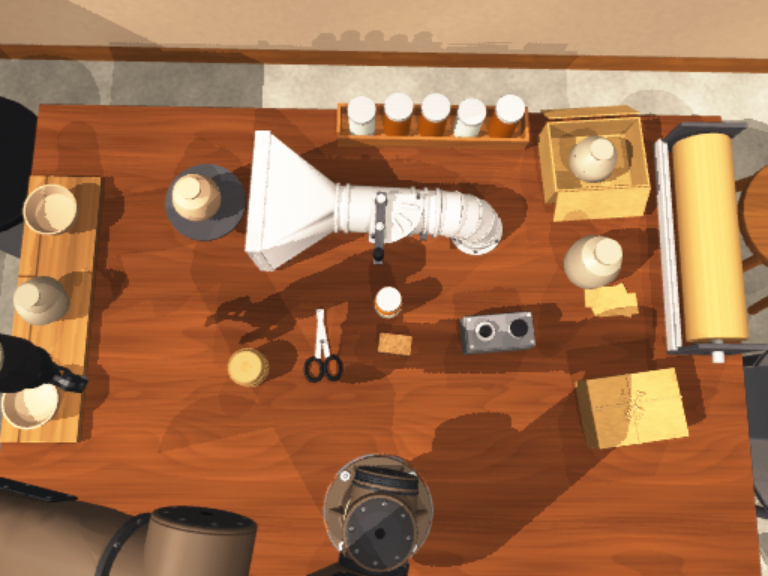

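```bash
python3 - <<'E'
import numpy as np
for c in ['top','scene']:
    W=np.load(c+'.npy');x,y,z=W[...,0],W[...,1],W[...,2]
    def rep(n,m):
        m=m&np.isfinite(z)
        if m.sum(): print(c,n,m.sum(),W[m].mean(0).round(1),W[m].min(0).round(),W[m].max(0).round())
    reg=(x>480)&(x<720)&(abs(y)<120)
    rep('handle',reg&(z>186)&(z<240)); rep('duct',(x>450)&(x<850)&(y>-350)&(y<330)&(z>150)&(z<164))
    rep('bar/quad',reg&(z>165)&(z<186)); 
    rep('hood',(x>450)&(x<850)&(abs(y)<350)&(z>201)&(z<212))
    st=(x>300)&(x<520)&(y>-380)&(y<-160)
    rep('start',st&(z>97)&(z<104)&(y>-260));rep('stop',st&(z>103)&(z<114)&(y<-260));rep('boxtop',st&(z>76)&(z<84))
E
```

```text
top handle 207 [590.3   6.9 198.9] [520. -75. 186.] [675.  25. 237.]
top duct 1181 [6.503e+02 3.000e-01 1.574e+02] [ 537. -187.  150.] [749. 281. 164.]
top bar/quad 1005 [630.  -19.1 172.1] [ 521. -120.  165.] [690. 120. 186.]
top hood 1175 [665.  252.2 206.5] [525.   3. 201.] [801. 282. 212.]
top start 39 [ 392.7 -228.4  101. ] [ 373. -247.   97.] [ 412. -207.  104.]
top stop 102 [ 397.9 -299.2  108.7] [ 380. -318.  103.] [ 416. -282.  114.]
top boxtop 556 [ 395.2 -263.7   80.7] [ 351. -340.   76.] [ 437. -187.   84.]
scene handle 244 [589.8   3.4 199.9] [521. -79. 186.] [676.  25. 230.]
scene duct 1925 [674.9   1.1 157.4] [ 589. -186.  150.] [802. 270. 164.]
scene bar/quad 1298 [629.6 -24.1 172.3] [ 523. -120.  165.] [689. 119. 186.]
scene hood 1435 [676.  250.6 206.3] [535.  -2. 201.] [801. 285. 212.]
scene start 43 [ 391.9 -227.9  101.8] [ 377. -242.   97.] [ 405. -216.  104.]
scene stop 119 [ 399.9 -300.2  108.3] [ 379. -319.  103.] [ 418. -281.  113.]
scene boxtop 643 [ 401.9 -264.6   80.5] [ 350. -342.   76.] [ 439. -189.   84.]
```

The pictures show the duct running along world y with the hood toward +y. The lever points at the robot, with its black handle at about (378,254) in the top picture and (397,293) in the scene picture. The start button is at (485,331) in the top picture and the mushroom stop at (519,328), with the jar just robot-side of the handle. Next I'll get finer numbers.

```bash
python3 - <<'E'
import numpy as np,cv2
for c in ['top','scene']:
    W=np.load(c+'.npy');x,y,z=W[...,0],W[...,1],W[...,2];im=cv2.imread(c+'_raw.png').max(2)
    def rep(n,m):
        m=m&np.isfinite(z)
        if m.sum(): print(c,n,m.sum(),np.median(W[m],0).round(1),W[m].min(0).round(),W[m].max(0).round())
    rep('handle dark',(im<70)&(x>490)&(x<570)&(abs(y-5)<50)&(z>170))
    rep('handletop',(x>490)&(x<570)&(abs(y-5)<50)&(z>205))
    for a in range(490,700,15): rep('bar %d'%a,(x>a)&(x<a+15)&(abs(y-5)<60)&(z>183))
    rep('hub',(x>600)&(x<720)&(abs(y)<60)&(z>205))
    st=(x>300)&(x<520)&(y>-380)&(y<-160)
    rep('start',st&(z>99)&(z<106)&(y>-250));rep('stop',st&(z>105)&(z<114)&(y<-260))
    rep('jar',(x>400)&(x<500)&(y>-60)&(y<40)&(z>92)&(z<110))
E
```

```text
top handle dark 54 [530.2   9.2 226.5] [523.  -0. 185.] [543.  18. 237.]
top handletop 48 [532.    9.3 226.8] [523.  -0. 207.] [543.  18. 237.]
top bar 520 50 [526.9   9.2 215.7] [520.  -0. 184.] [534.  18. 237.]
top bar 535 19 [539.3   9.3 226.5] [536.  -0. 190.] [549.  18. 233.]
top bar 550 20 [558.7   7.5 186.4] [553.  -0. 183.] [563.  18. 192.]
top bar 565 30 [572.7   9.2 186.3] [565.  -0. 183.] [580.  25. 192.]
top bar 580 30 [588.1   9.3 186.8] [580.  -0. 184.] [594.  25. 195.]
top bar 595 25 [601.9   6.5 191.5] [595.  -3. 184.] [609.  16. 200.]
top bar 610 28 [617.1   6.5 186.7] [611.  -3. 184.] [625.  16. 192.]
top bar 625 24 [631.    3.6 186.9] [625.  -3. 184.] [639.  13. 191.]
top bar 640 27 [648.3   3.9 186.2] [641.  -3. 183.] [655.  13. 201.]
top bar 655 27 [660.9   7.1 194.3] [655.  -3. 183.] [668.  14. 199.]
top bar 670 8 [673.5   2.4 186.7] [671.  -2. 183.] [676.  14. 192.]
top start 39 [ 392.1 -227.1  103.2] [ 373. -240.   99.] [ 412. -207.  106.]
top stop 91 [ 398.7 -300.1  109.2] [ 380. -317.  105.] [ 416. -282.  114.]
top jar 216 [459.4 -16.2 101.5] [433. -43.  93.
[... 471 characters left out ...]
3.5   9.9 185.9] [580.  -3. 183.] [595.  25. 193.]
scene bar 595 41 [603.2   4.7 190.9] [596.  -2. 184.] [609.  15. 200.]
scene bar 610 33 [616.    5.1 185.1] [611.  -4. 183.] [625.  15. 189.]
scene bar 625 35 [633.6   4.6 185.1] [625.  -5. 183.] [640.  15. 189.]
scene bar 640 22 [649.9   1.9 188. ] [641.  -5. 183.] [655.  12. 198.]
scene bar 655 47 [663.6   3.1 192.4] [655.  -5. 183.] [670.  13. 198.]
scene bar 670 16 [673.9   4.  185.4] [671.  -6. 183.] [677.  12. 187.]
scene start 52 [ 391.9 -229.   102.7] [ 377. -242.   99.] [ 407. -216.  106.]
scene stop 113 [ 399.7 -299.8  108.7] [ 379. -319.  105.] [ 418. -281.  113.]
scene jar 217 [461.  -17.4 100.9] [433. -43.  92.] [487.  10. 108.]
```

>>> servo_tool(
  targets=[
    {"hand": -1, "slide": [0.1, 0.08, -0.145], "dr": [0, 0, 0.04]},
    {"hand": -1, "slide": [0.657, 0.551, -0.145], "dr": [0, 0, 0.361]},
    {"hand": -1, "slide": [0.657, 0.551, -0.145], "dr": [0, 0, 0.361]},
    {"hand": -1, "slide": [0.657, 0.551, -0.145], "dr": [0, 0, 0.361]},
    {"hand": -1, "slide": [0.657, 0.551, -0.145], "dr": [0, 0, 0.361]},
    {"hand": -1, "slide": [0.657, 0.551, -0.145], "dr": [0, 0, 0.361]},
    {"hand": -1, "slide": [0.657, 0.551, -0.145], "dr": [0, 0, 0.361]},
    {"hand": -1, "slide": [0.657, 0.551, -0.145], "dr": [0, 0, 0.361]},
    {"hand": -1, "slide": [0.657, 0.551, -0.145], "dr": [0, 0, 0.361]},
    {"hand": -1, "slide": [0.657, 0.551, -0.145], "dr": [0, 0, 0.361]},
    {"hand": -1, "slide": [0.657, 0.551, -0.145], "dr": [0, 0, 0.361]},
  ],
)

```text
time: 2.1
ee_pos: [430.2, 301.5, 300.1]
eef_rot: [180.0, -0.0, -89.8]
wrist_force: [0.5, 0.2, 0.3]
opening: 0.1
finger_force: 0.0
```

>>> servo_tool(
  targets=[
    {"hand": -1, "slide": [0.612, -0.2625, 0], "dr": [0, 0, 0]},
    {"hand": -1, "slide": [0.612, -0.2625, 0], "dr": [0, 0, 0]},
    {"hand": -1, "slide": [0.612, -0.2625, 0], "dr": [0, 0, 0]},
    {"hand": -1, "slide": [0.612, -0.2625, 0], "dr": [0, 0, 0]},
    {"hand": -1, "slide": [0.612, -0.2625, 0], "dr": [0, 0, 0]},
    {"hand": -1, "slide": [0.612, -0.2625, 0], "dr": [0, 0, 0]},
    {"hand": -1, "slide": [0.612, -0.2625, 0], "dr": [0, 0, 0]},
    {"hand": -1, "slide": [0.612, -0.2625, 0], "dr": [0, 0, 0]},
  ],
)

```text
time: 2.9
ee_pos: [535.5, 56.5, 299.8]
eef_rot: [180.0, -0.0, -90.0]
wrist_force: [0.1, 0.6, -0.1]
opening: -0.1
finger_force: 0.0
```

```bash
python3 - <<'E'
from h import *
o=r.observe();print(o['ee_pos'],o['eef_rot'],o['joint_positions'],o['time'])
s=snap('wrist');W=cloud(s);cv2.imwrite('pics/w1.png',cv2.resize(s['image'],(768,576)))
x,y,z=W[...,0],W[...,1],W[...,2]
for n in ['lever_handle']:
  for d in r.recognise('wrist',n): print(d['confidence'],np.array(d['bbox'])*[512,384,512,384])
def rep(n,m):
    m=m&np.isfinite(z)
    if m.sum(): print(n,m.sum(),np.median(W[m],0).round(1),W[m].min(0).round(),W[m].max(0).round())
rep('htop',(x>500)&(x<570)&(y<40)&(y>-30)&(z>219)&(z<235))
for a in range(550,700,15): rep('bar %d'%a,(x>a)&(x<a+15)&(abs(y-5)<25)&(z>181)&(z<188))
rep('hub',(x>640)&(x<690)&(abs(y-5)<25)&(z>190)&(z<205))
rep('plunger',(x>580)&(x<620)&(abs(y-5)<25)&(z>192)&(z<205))
E
```

```text
[535.47785785  56.53026375 299.84563658] [ 1.79956174e+02 -1.02571930e-02 -8.99536569e+01] [ 2.68860531e+01  5.72444335e+00 -1.12335914e+01 -1.11160891e-02
 -7.30857018e+01 -2.68364758e+01] 2.9
0.91 [ 64.1024 112.896  278.6816 155.0976]
htop 911 [534.1   8.2 225.9] [523.  -2. 219.] [545.  20. 228.]
bar 550 553 [557.4   7.3 184.2] [550.  -2. 181.] [565.  18. 186.]
bar 565 569 [573.    7.9 184.2] [565.  -3. 181.] [580.  24. 188.]
bar 580 492 [586.1   6.7 184.2] [580.  -3. 181.] [595.  25. 188.]
bar 595 146 [607.1  -0.7 183.9] [595.  -4. 181.] [610.  17. 187.]
bar 610 549 [617.5   5.2 184.1] [610.  -4. 181.] [625.  16. 186.]
bar 625 550 [632.5   5.1 184.2] [625.  -5. 181.] [640.  15. 186.]
bar 640 491 [646.7   4.2 184.3] [640.  -6. 182.] [655.  15. 188.]
bar 655 72 [661.6  -4.9 183.6] [655.  -6. 181.] [670.  14. 188.]
bar 670 153 [673.7   1.5 184. ] [670.  -6. 181.] [677.  14. 186.]
hub 575 [657.9   4.1 194.1] [650.  -5. 190.] [668.  13. 196.]
plunger 204 [598.3   6.1 195.8] [592.  -1. 192.] [606.  13. 198.]
```

View pics/w1.png

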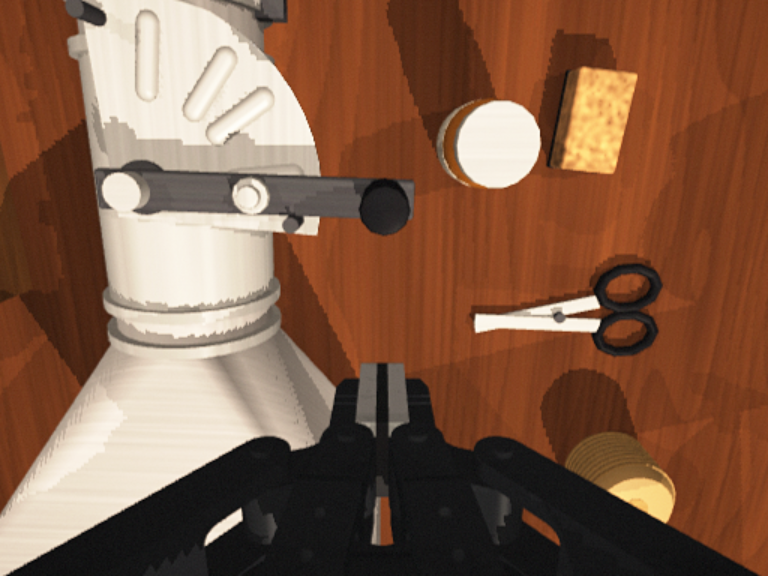

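The wrist view agrees with the depth numbers: handle at (385,205), plunger at (250,195), pivot at (125,190). In world terms the handle is at (534,8) and the pivot at (659,3.5).

```bash
cat > arc.py <<'E'
import numpy as np
P=np.array([659,3.5]);
def pose(th,off):
    f=np.radians(177.8+th);t=np.array([-np.sin(f),np.cos(f)])
    return P+125*np.array([np.cos(f),np.sin(f)])-off*t, th-92.2
def rows(start,yaw0,ths,off,z):
    c,s=np.cos(np.radians(yaw0)),np.sin(np.radians(yaw0));X=np.array([c,s]);Y=np.array([s,-c])
    for th in ths:
        p,yw=pose(th,off);d=p-start[:2]
        print(th,p.round(1),yw.round(1),'slide',[round(float(v),3) for v in (d@X/400,d@Y/400,(start[2]-z)/400)],'drz',round((yaw0-yw)/180,3))
E
python3 -c "
from arc import *
rows([535.5,56.5,299.85],-90,[0],32,206)
rows([535.5,56.5,299.85],-90,range(0,49,4),22,206)
p,y=pose(48,22)
rows([*p,206],y,range(52,90,3),22,206)
rows([*p,206],y,[88],70,206)
"
```

```text
Traceback (most recent call last):
  File "arc.py", line 10, in rows
    print(th,p.round(1),yw.round(1),'slide',[round(float(v),3) for v in (d@X/400,d@Y/400,(start[2]-z)/400)],'drz',round((yaw0-yw)/180,3))
                        ^^^^^^^^
AttributeError: 'float' object has no attribute 'round'
```

```bash
sed -i 's/yw.round(1)/round(yw,1)/' arc.py
python3 -c "
from arc import *
rows([535.5,56.5,299.85],-90,[0],32,206)
rows([535.5,56.5,299.85],-90,range(0,49,4),22,206)
p,y=pose(48,22)
rows([*p,206],y,range(52,90,3),22,206)
rows([*p,206],y,[88],70,206)
"
```

```text
0 [535.3  40.3] -92.2 slide [0.041, 0.0, 0.235] drz 0.012
0 [534.9  30.3] -92.2 slide [0.066, 0.001, 0.235] drz 0.012
4 [533.4  21.6] -88.2 slide [0.087, 0.005, 0.235] drz -0.01
8 [532.4  12.8] -84.2 slide [0.109, 0.008, 0.235] drz -0.032
12 [532.1   3.9] -80.2 slide [0.131, 0.009, 0.235] drz -0.054
16 [532.4  -5. ] -76.2 slide [0.154, 0.008, 0.235] drz -0.077
20 [533.3 -13.8] -72.2 slide [0.176, 0.006, 0.235] drz -0.099
24 [534.8 -22.5] -68.2 slide [0.197, 0.002, 0.235] drz -0.121
28 [536.9 -31.1] -64.2 slide [0.219, -0.003, 0.235] drz -0.143
32 [539.6 -39.5] -60.2 slide [0.24, -0.01, 0.235] drz -0.166
36 [542.9 -47.8] -56.2 slide [0.261, -0.018, 0.235] drz -0.188
40 [546.7 -55.7] -52.2 slide [0.281, -0.028, 0.235] drz -0.21
44 [551.2 -63.4] -48.2 slide [0.3, -0.039, 0.235] drz -0.232
48 [556.1 -70.8] -44.2 slide [0.318, -0.051, 0.235] drz -0.254
52 [561.5 -77.8] -40.2 slide [0.022, 0.003, 0.0] drz -0.022
55 [565.9 -82.8] -37.2 slide [0.038, 0.004, 0.0] drz -0.039
58 [570.5 -87.5] -34.2 slide [0.055, 0.005, 0.0] drz -0.056
61 [575.4 -92. ] -31.2 slide [0.072, 0.004, 0.0] drz -0.072
64 [580.5 -96.3] -28.2 slide [0.088, 0.003, 0.0] drz -0.089
67 [ 585.9 -100.2] -25.2 slide [0.105, 0.001, 0.0] drz -0.106
70 [ 591.4 -103.9] -22.2 slide [0.121, -0.002, 0.0] drz -0.122
73 [ 597.1 -107.3] -19.2 slide [0.137, -0.006, 0.0] drz -0.139
76 [ 603.  -110.4] -16.2 slide [0.153, -0.011, 0.0] drz -0.156
79 [ 609.  -113.2] -13.2 slide [0.169, -0.016, 0.0] drz -0.172
82 [ 615.2 -115.6] -10.2 slide [0.184, -0.023, 0.0] drz -0.189
85 [ 621.5 -117.8] -7.2 slide [0.199, -0.03, 0.0] drz -0.206
88 [ 627.9 -119.6] -4.2 slide [0.214, -0.038, 0.0] drz -0.222
88 [ 580. -116.] -4.2 slide [0.122, 0.039, 0.0] drz -0.222
```

>>> servo_tool(
  targets=[
    {"hand": -1, "slide": [0, 0, 0.12], "dr": [0, 0, 0]},
    {"hand": -1, "slide": [0, 0, 0.235], "dr": [0, 0, 0.012]},
    {"hand": -1, "slide": [0, 0, 0.235], "dr": [0, 0, 0.012]},
    {"hand": -1, "slide": [0.041, 0, 0.235], "dr": [0, 0, 0.012]},
    {"hand": -1, "slide": [0.066, 0.001, 0.235], "dr": [0, 0, 0.012]},
    {"hand": -1, "slide": [0.087, 0.005, 0.235], "dr": [0, 0, -0.01]},
    {"hand": -1, "slide": [0.109, 0.008, 0.235], "dr": [0, 0, -0.032]},
    {"hand": -1, "slide": [0.131, 0.009, 0.235], "dr": [0, 0, -0.054]},
    {"hand": -1, "slide": [0.154, 0.008, 0.235], "dr": [0, 0, -0.077]},
    {"hand": -1, "slide": [0.176, 0.006, 0.235], "dr": [0, 0, -0.099]},
    {"hand": -1, "slide": [0.197, 0.002, 0.235], "dr": [0, 0, -0.121]},
    {"hand": -1, "slide": [0.219, -0.003, 0.235], "dr": [0, 0, -0.143]},
    {"hand": -1, "slide": [0.24, -0.01, 0.235], "dr": [0, 0, -0.166]},
    {"hand": -1, "slide": [0.261, -0.018, 0.235], "dr": [0, 0, -0.188]},
    {"hand": -1, "slide": [0.281, -0.028, 0.235], "dr": [0, 0, -0.21]},
    {"hand": -1, "slide": [0.3, -0.039, 0.235], "dr": [0, 0, -0.232]},
    {"hand": -1, "slide": [0.318, -0.051, 0.235], "dr": [0, 0, -0.254]},
  ],
)

```text
time: 4.7
ee_pos: [556.6, -71.4, 208.9]
eef_rot: [-179.8, -0.1, -44.1]
wrist_force: [-8.4, 14.3, 9.9]
opening: -0.0
finger_force: 9.3
```

```bash
python3 - <<'E'
from h import *
o=r.observe();print(o['ee_pos'],o['eef_rot'],o['wrist_force'],o['time'])
s=snap('wrist');W=cloud(s);cv2.imwrite('pics/w2.png',s['image'])
E
```

```text
[556.58414452 -71.38833008 208.9321843 ] [-1.79811788e+02 -6.75472886e-02 -4.40942041e+01] [-8.40818975 14.31069448  9.89684441] 4.7
```

View pics/w2.png

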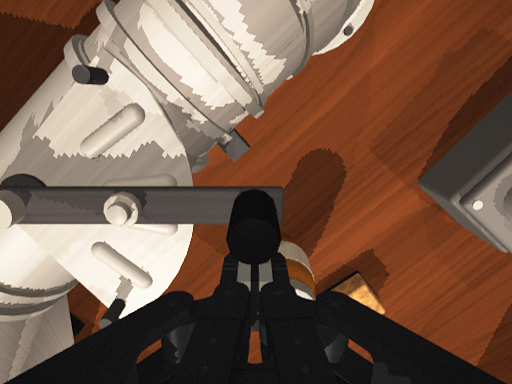

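The lever has followed to about half-open: the bar lies along row 205 and the handle sits at (255,225) against the fingers. There is about 10 N upward on the tip, so I'll raise it 8 mm and continue.

>>> servo_tool(
  targets=[
    {"hand": -1, "slide": [0.0, 0.0, -0.02], "dr": [0, 0, 0]},
    {"hand": -1, "slide": [0.022, 0.003, -0.02], "dr": [0, 0, -0.022]},
    {"hand": -1, "slide": [0.038, 0.004, -0.02], "dr": [0, 0, -0.039]},
    {"hand": -1, "slide": [0.055, 0.005, -0.02], "dr": [0, 0, -0.056]},
    {"hand": -1, "slide": [0.072, 0.004, -0.02], "dr": [0, 0, -0.072]},
    {"hand": -1, "slide": [0.088, 0.003, -0.02], "dr": [0, 0, -0.089]},
    {"hand": -1, "slide": [0.105, 0.001, -0.02], "dr": [0, 0, -0.106]},
    {"hand": -1, "slide": [0.121, -0.002, -0.02], "dr": [0, 0, -0.122]},
    {"hand": -1, "slide": [0.137, -0.006, -0.02], "dr": [0, 0, -0.139]},
    {"hand": -1, "slide": [0.153, -0.011, -0.02], "dr": [0, 0, -0.156]},
    {"hand": -1, "slide": [0.169, -0.016, -0.02], "dr": [0, 0, -0.172]},
    {"hand": -1, "slide": [0.184, -0.023, -0.02], "dr": [0, 0, -0.189]},
    {"hand": -1, "slide": [0.199, -0.03, -0.02], "dr": [0, 0, -0.206]},
    {"hand": -1, "slide": [0.209, -0.035, -0.02], "dr": [0, 0, -0.217]},
    {"hand": -1, "slide": [0.209, -0.035, -0.02], "dr": [0, 0, -0.217]},
  ],
)

```text
time: 6.25
ee_pos: [626.4, -120.1, 216.2]
eef_rot: [180.0, -0.1, -5.3]
wrist_force: [-1.4, 0.6, 0.7]
opening: 0.0
finger_force: 0.0
```

```bash
python3 - <<'E'
from h import *
o=r.observe();print(o['ee_pos'],o['eef_rot'],o['wrist_force'],o['time'])
s=snap('wrist');cv2.imwrite('pics/w3.png',s['image'])
E
```

```text
[ 626.38387936 -120.12973205  216.23370665] [ 1.79978288e+02 -1.48466485e-01 -5.26067286e+00] [-1.40367871  0.58439279  0.69690823] 6.25
```

View pics/w3.png

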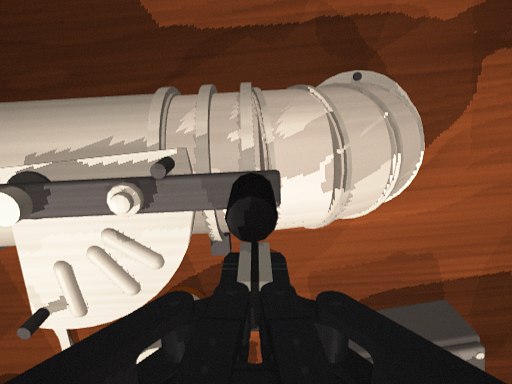

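The fingertip force is back to about zero and the bar now lies against the stop pin at (163,165). I'll back off, lift and travel above the start button with the finger plane turned away from the stop.

>>> servo_tool(
  targets=[
    {"hand": -1, "slide": [-0.1, 0, 0], "dr": [0, 0, 0]},
    {"hand": -1, "slide": [-0.1, 0, -0.2], "dr": [0, 0, 0]},
    {"hand": -1, "slide": [-0.1, 0, -0.2], "dr": [0, 0, 0]},
    {"hand": -1, "slide": [-0.558, 0.323, -0.2], "dr": [0, 0, 0.47]},
    {"hand": -1, "slide": [-0.558, 0.323, -0.2], "dr": [0, 0, 0.47]},
    {"hand": -1, "slide": [-0.558, 0.323, -0.2], "dr": [0, 0, 0.47]},
    {"hand": -1, "slide": [-0.558, 0.323, -0.2], "dr": [0, 0, 0.47]},
    {"hand": -1, "slide": [-0.558, 0.323, -0.2], "dr": [0, 0, 0.47]},
    {"hand": -1, "slide": [-0.558, 0.323, -0.2], "dr": [0, 0, 0.47]},
    {"hand": -1, "slide": [-0.558, 0.323, -0.2], "dr": [0, 0, 0.47]},
    {"hand": -1, "slide": [-0.558, 0.323, -0.2], "dr": [0, 0, 0.47]},
    {"hand": -1, "slide": [-0.558, 0.323, -0.11], "dr": [0, 0, 0.47]},
    {"hand": -1, "slide": [-0.558, 0.323, -0.11], "dr": [0, 0, 0.47]},
    {"hand": -1, "slide": [-0.558, 0.323, -0.11], "dr": [0, 0, 0.47]},
    {"hand": -1, "slide": [-0.558, 0.323, -0.11], "dr": [0, 0, 0.47]},
  ],
)

```text
time: 7.8
ee_pos: [391.7, -228.2, 259.4]
eef_rot: [-179.9, -0.0, -89.6]
wrist_force: [0.6, 0.3, 0.3]
opening: 0.3
finger_force: 0.0
```

```bash
python3 - <<'E'
from h import *
o=r.observe();print(o['ee_pos'],o['eef_rot'],o['joint_positions'],o['wrist_force'],o['time'])
def rep(n,W,m):
    m=m&np.isfinite(W[...,2])
    if m.sum(): print(n,m.sum(),np.median(W[m],0).round(1),W[m].min(0).round(),W[m].max(0).round())
ims=[]
for c in ['wrist','top','scene']:
    s=snap(c);W=cloud(s);x,y,z=W[...,0],W[...,1],W[...,2];ims.append(s['image'])
    rep(c+' handle',W,(x>560)&(x<720)&(y<-60)&(y>-180)&(z>215)&(z<240))
    rep(c+' hub',W,(x>640)&(x<690)&(abs(y-5)<25)&(z>189)&(z<205))
    st=(x>340)&(x<450)
    rep(c+' start',W,st&(z>99.5)&(z<106)&(y>-250)&(y<-200));rep(c+' stop',W,st&(z>105)&(z<114)&(y<-270)&(y>-330))
    for d in r.recognise(c,'start_top')[:2]+r.recognise(c,'lever_handle')[:2]:
        b=np.array(d['bbox'])*[512,384,512,384];u,v=int((b[0]+b[2])/2),int((b[1]+b[3])/2);print(d['confidence'],b.round(),W[v,u].round(1))
big=cv2.resize(ims[1][70:250,160:400],(640,480))
cv2.imwrite('pics/mix.png',np.hstack([cv2.resize(ims[0],(400,300)),cv2.resize(ims[1][110:260,180:380],(400,300))]))
E
```

```text
[ 391.69979385 -228.16390757  259.41737441] [-1.79900071e+02 -3.85214923e-02 -8.96475271e+01] [-5.16406773e+00 -1.70491873e+00 -2.43523021e+01  3.11609108e-02
 -6.72494499e+01  5.50454952e+00] [0.58089205 0.26332474 0.32695337] 7.8
wrist start 668 [ 391.1 -229.7  102.1] [ 378. -242.  100.] [ 405. -216.  104.]
wrist stop 1775 [ 398.1 -301.2  108.1] [ 379. -320.  105.] [ 417. -282.  111.]
0.78 [239. 164. 272. 196.] [ 391.  -229.1  103. ]
0.49 [  0. 107.  98. 384.] [ 660.8 -112.4   -0. ]
top handle 41 [ 652.7 -119.6  226.8] [ 645. -129.  215.] [ 663. -110.  237.]
top hub 38 [658.7   4.1 193.6] [650. -18. 189.] [669.  20. 199.]
top start 40 [ 390.5 -228.   103.1] [ 379. -247.  100.] [ 409. -207.  106.]
top stop 6 [ 381.  -299.1  108.1] [ 379. -304.  107.] [ 383. -294.  111.]
0.6 [250. 125. 298. 139.] [657.8 -56.  199.8]
scene handle 59 [ 656.6 -121.3  226. ] [ 645. -131.  215.] [ 664. -111.  229.]
scene hub 38 [659.9   4.1 195.4] [651.  -4. 190.] [667.  12. 199.]
scene start 50 [ 391.3 -228.   102.8] [ 377. -242.  100.] [ 405. -216.  106.]
scene stop 114 [ 399.7 -300.   108.8] [ 381. -319.  105.] [ 419. -281.  114.]
0.51 [390. 189. 425. 225.] [685.4 383.9 193.3]
0.43 [170. 194. 182. 203.] [ 393.9 -226.5  101.5]
0.77 [224. 232. 287. 250.] [658.1 -56.3 200.4]
0.39 [390. 189. 425. 226.] [688.1 382.5 192.8]
```

View pics/mix.png

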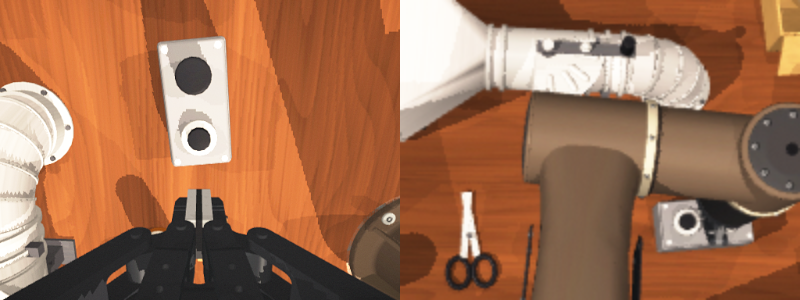

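Both cameras put the handle at (654.5,-120.5), against a predicted (654,-121), so the lever is at the far stop. In the left picture the start button is at (198,137), and its measured centre (391,-229) is under the tool. Next I'll descend to just above it.

>>> servo_tool(
  targets=[
    {"hand": -1, "slide": [0.002, 0, 0.12], "dr": [0, 0, 0]},
    {"hand": -1, "slide": [0.002, 0, 0.24], "dr": [0, 0, 0]},
    {"hand": -1, "slide": [0.002, 0, 0.32], "dr": [0, 0, 0]},
    {"hand": -1, "slide": [0.002, 0, 0.35], "dr": [0, 0, 0]},
    {"hand": -1, "slide": [0.002, 0, 0.35], "dr": [0, 0, 0]},
    {"hand": -1, "slide": [0.002, 0, 0.35], "dr": [0, 0, 0]},
  ],
)

```text
time: 8.85
ee_pos: [391.8, -228.9, 118.7]
eef_rot: [180.0, -0.0, -89.8]
wrist_force: [-0.5, -0.0, 0.7]
opening: -0.2
finger_force: 0.0
```

>>> servo_tool(
  targets=[
    {"hand": -1, "slide": [0, 0, 0.008], "dr": [0, 0, 0]},
    {"hand": -1, "slide": [0, 0, 0.015], "dr": [0, 0, 0]},
    {"hand": -1, "slide": [0, 0, 0.021], "dr": [0, 0, 0]},
    {"hand": -1, "slide": [0, 0, 0.026], "dr": [0, 0, 0]},
    {"hand": -1, "slide": [0, 0, 0.029], "dr": [0, 0, 0]},
    {"hand": -1, "slide": [0, 0, 0.029], "dr": [0, 0, 0]},
  ],
)

```text
time: 9.45
ee_pos: [392.1, -228.9, 107.1]
eef_rot: [-179.9, -0.0, -89.8]
wrist_force: [0.2, 0.9, 4.3]
opening: 0.2
finger_force: 2.4
```

>>> servo_tool(
  targets=[
    {"hand": -1, "slide": [0, 0, 0.003], "dr": [0, 0, 0]},
    {"hand": -1, "slide": [0, 0, 0.006], "dr": [0, 0, 0]},
    {"hand": -1, "slide": [0, 0, 0.006], "dr": [0, 0, 0]},
    {"hand": -1, "slide": [0, 0, 0.006], "dr": [0, 0, 0]},
  ],
)

```text
time: 9.85
ee_pos: [392.3, -229.0, 106.6]
eef_rot: [-179.9, -0.1, -89.8]
wrist_force: [-6.0, 8.4, 28.9]
opening: -0.3
finger_force: 14.6
```

The force rose to 29 N with no further travel, so the button is fully down. Releasing.

>>> servo_tool(
  targets=[
    {"hand": -1, "slide": [0, 0, -0.03], "dr": [0, 0, 0]},
    {"hand": -1, "slide": [0, 0, -0.12], "dr": [0, 0, 0]},
    {"hand": -1, "slide": [0, 0, -0.24], "dr": [0, 0, 0]},
    {"hand": -1, "slide": [0, 0, -0.35], "dr": [0, 0, 0]},
    {"hand": -1, "slide": [0, 0, -0.4], "dr": [0, 0, 0]},
    {"hand": -1, "slide": [0, 0, -0.4], "dr": [0, 0, 0]},
    {"hand": -1, "slide": [0, 0, -0.4], "dr": [0, 0, 0]},
  ],
)

```text
time: 10.55
ee_pos: [391.0, -228.6, 264.0]
eef_rot: [-180.0, 0.0, -89.8]
wrist_force: [1.0, 0.6, 0.4]
opening: -0.1
finger_force: 0.0
```

```bash
python3 - <<'E'
from h import *
o=r.observe();print(o['ee_pos'],o['wrist_force'],o['time'])
def rep(n,W,m):
    m=m&np.isfinite(W[...,2])
    if m.sum(): print(n,m.sum(),np.median(W[m],0).round(1))
for c in ['wrist','scene']:
    s=snap(c);W=cloud(s);x,y,z=W[...,0],W[...,1],W[...,2]
    rep(c+' handle',W,(x>560)&(x<720)&(y<-60)&(y>-180)&(z>215)&(z<240))
    st=(abs(x-391)<10)
    rep(c+' start',W,st&(abs(y+229)<10)&(z<115));rep(c+' stop',W,st&(abs(y+300)<10)&(z<115))
E
```

```text
[ 390.98506686 -228.5509133   263.96780948] [1.04762337 0.57051631 0.3588651 ] 10.55
wrist start 442 [ 390.9 -229.   102.2]
wrist stop 563 [ 391.1 -300.5  108.3]
scene handle 61 [ 657.5 -120.7  226.2]
scene start 35 [ 391.6 -230.1  102.1]
scene stop 37 [ 392.3 -300.1  108.5]
```

The start button is back up, the stop is at its original height, and the lever is still fully open.

```bash
python3 -c "
from plant import r
print(r.finish_job())"
```

```text
the job is handed in; nothing more can be done
None
```

The damper lever is fully open against the far stop, the start button was then pressed all the way down and came back up, the stop button was not touched, and the job was handed in at about 10.6 s; its verdict was not reported.

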